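# Fetch the hand plane from behind the containers

## Task

The wooden hand plane stands at the back of the plywood caddy, shut in by three containers: stand all three upright on the grey side tray, then lift the plane out and lay it sole down, flat inside the rim of the cork-lined rest. Only when the plane is down, put each container back upright in the caddy, in the very spot that it came from. Set things down rather than drop them, tip none over, and do not push aside the edging roll and the tape measure on the bench.

Things in the scene. Friction and masses are not known exactly. Their poses are not given: they have to be found in the camera images.
- plane: Wooden hand plane: brown block 150 long (its x) x 46 wide (y) x 34 high; a short steel iron and wedge in the middle of its top reach 47 high. About 0.45 kg. Origin: centre of the sole (underside), z up. Starts along the caddy's y, about 34 mm in front of the back panel and 2 to 20 mm behind the containers: it can be gripped across its width only once they are gone.
- glue: White round glue bottle with a pointed nozzle: straight sides of diameter 48 up to height 88, nozzle tip at 115. About 0.22 kg. Origin: centre of the underside, z up.
- tin: Round metal tin with a paper band and flat lid: diameter 56, height 96. About 0.32 kg. Origin: centre of the underside, z up.
- flask: Grey square flask with a round black screw cap: 44 x 44 (flats along its x and y), square up to height 90, cap (diameter 23) up to 106. About 0.25 kg. Origin: centre of the underside, z up.
- caddy: Fixed plywood caddy, 180 (x) x 260 (y), open on top. Origin: centre of its underside, on the bench; floor 12 above it. Back panel 57 high at x = +82 to 90, side walls 42 high at y = +-122 to 130, front lip 18 high at x = -82 to -90. The plane lies near x = +25; the containers stand in a row near x = -36, at y about -78, 0 and +78, in any order.
- tray: Fixed shallow grey side tray, 250 (its x) x 100 (its y), walls 4 thick, rim 16 high. Origin: centre of its underside on the bench; its floor is 4 above. It is empty at the start, with room for the three containers in a row along its x.
- rest: Fixed dark wooden plane rest lined with cork, 192 (its x) x 88 (its y); its floor is 10 above its origin (centre of the underside, on the bench), rim 18 high and 8 thick, leaving 176 x 72 inside. The plane goes lengthwise along its x, either way round.
- roll: Bystander: loose roll of wood edging lying flat on the bench near the robot, outer diameter 104, inner 60, 22 high. Origin: centre of the underside.
- tape: Bystander: yellow tape measure lying on the bench near the robot, 62 x 66 x 31. Origin: centre of the underside.

How it is judged:
By the outcome, as a careful person would: the job done as asked, in the order asked, and still so for the second after the job is handed in, with the robot touching nothing.
It also fails if it takes over 144 s, if anything falls off the work surface, if the arm or the gripper's body presses on something with over 40 N, if the wrist force passes 120 N, or if a joint passes its speed limit or range.

## Robot

A 6-joint arm with a two-finger parallel gripper is mounted at the origin on the work surface. World frame = base frame: x ahead of the robot, y to its left, z up, the work surface at z = 0. Lengths are in m, angles in rad, forces in N, time in s.
With the tool pointing down it reaches from about 0.4 to 0.825 m from the base axis. Payload 7 kg.
Tool frame: the origin (TCP) lies midway between the tips of the shut fingers; the grasp point (between the pads) lies 19 mm behind it (grasp_offset is the distance from the TCP to the grasp point, in m); z points along the fingers, y is the line along which they close (so a half turn about z gives the same grasp; the last joint's range is limited). The gripper opens to 85 mm and grips with 20 to 120 N. Pads are 22 mm wide; open, the fingers measure 114 mm over their backs; the gripper's body (76 mm by 85 mm) begins 54 mm behind the grasp point. The pads swing forward as they close: fully open they stand 13 mm farther back than shut.
Start: joints at [-1.026, 0.359, 0.012, 0, -1.224, -0.288], TCP at [0.171, -0.653, 0.205] pointing down, gripper open.
Joint ranges: [-3.07, 3.07], [-1.43, 2.12], [-1.02, 1.25], [-3.03, 1.67], [-3.05, -0], [-3.03, 3.03]. Speed limits (rad/s): [2.39, 2.39, 3.01, 3.14, 3.14, 3.14].

## Interface

Orientations are given as a unit quaternion [x, y, z, w].
In Python, from cell import get_state, grab_frame, calibration, close_job, boxes_of, landmark_of, grasp_offset gives the robot as it stands. The module is installed in compiled form; this text tells all that it offers.
- The arm moves only by the tool servo_tool, never from a script. Its argument "plan" is one flat list of numbers, 7 for each row, row after row: the finger opening in m, from 0 to 0.0854, then the shift along the world's x, y, z in m, then the turn, a rotation vector about the world's x, y, z in rad. In form: [grip, x, y, z, rx, ry, rz, grip, x, y, z, rx, ry, rz, ...]. A call has 1 to 8 rows; each row is the pose to reach, as a shift and turn from the pose commanded when the call began; what a row does not reach only later rows make up. A row lasts 1/8 s, in which the tool goes at most 62.5 mm and 10.7 degrees, less where a joint would pass 70% of its speed; a pose out of reach is approached as far as the arm can. A call with a gripper value outside its range is refused whole. The fingers move at their own pace and stop on an object; the grip force is fixed at half the most. Time passes only in rows, so rows that repeat a pose let the fingers close. It gives the time, the measured TCP pose, the force, the opening and the grip force at its end, in the units of the state.
- get_state(): the state, without advancing time (a new reading comes with each control period).
- grab_frame(name): name is "scene" or "top" or "wrist"; returns (picture, depth): 420x560x3 uint8, red, green, blue; 420x560 float32, m along the optical axis (not along the pixel's ray), 0 where there is no reading.
- calibration(name): a dict with "fov_y" (degrees; the focal length in pixels is half the picture's height over the tangent of half this angle, whatever the lens; pixels are square), "cx", "cy" (the principal point, pixels), "R" (3x3) and "t" (3): a world point X has camera coordinates R X + t. Camera axes: x right, y down, z forward; pixel columns grow to the right and rows downward; lengths in m; the calibration is good to about 2 mm. A picture is of the moment at which its call begins: read the wrist's pose just before it. calibration takes no time and is no camera call; for the wrist camera it gives the pose at the moment of the call.
- close_job(): hands the job in; it is judged then, once.
Trained networks look in the newest picture that a camera, given by its name, has taken for a name from the list of things; names that differ only in an ending like _2 or _b are one class to them, and where a whole thing is asked for, a point or a joint stands for the part that bears it (a point fixed in the world has none). Each returns a list of dicts, best first, with "score" (0 to 1); they miss things now and then, are a little off and sometimes report something else, mostly with a low value. They report only what shows in the picture. A call takes as long as a camera call.
- boxes_of(camera, target): "extent" ([left, top, width, height] in pixels, round what is visible of it).
- landmark_of(camera, target): "uv" ([column, row] in pixels: a listed point, or the origin of a listed thing).
The state is a dict: "t": time; "joints": joint angles; "qvel": joint speeds; "effort": joint torques, N m; "tcp_pos": TCP position; "tool_rot": TCP orientation; "force": force on the tool from outside, world axes, zero at the start; "wrist_torque": the same for the moment, N m; "width": finger opening in m; "grip_force": force on a finger pad.
Only numpy, scipy, OpenCV 4.12 (cv2) and the standard library are available. Lean on these libraries where they do the work, as an engineer would, in place of code of your own. Each camera call takes 0.05 s, during which the arm holds its last target. There are 200 camera calls.

## Working session

There is one attempt and no reset: what is moved stays moved. The work goes in short steps, Python scripts to look and compute and a tool call to move; the robot and the scene stay as the last step left them, time stands still between calls to the robot, and variables do not carry over. Pictures are saved under pics/ and viewed, at most 14 in all, crops included, and the job is handed in when it is done.

Besides the shell and the picture viewer there is one more tool, called as name(argument=value, ...) on one line, values as JSON. servo_tool: Moves the arm, as the interface text tells. Its arguments: {"type":"object","properties":{"plan":{"type":"array","items":{"type":"number"}}},"required":["plan"]}

```bash
mkdir -p pics; cat > h.py <<'E'
import numpy as np, cv2
from cell import *
def shot(n,f=None):
    im,d=grab_frame(n); c=calibration(n)
    if f: cv2.imwrite('pics/'+f,im[:,:,::-1])
    return im,d,c
def foc(c): return 210/np.tan(np.radians(c['fov_y'])/2)
def cloud(d,c):
    f=foc(c); v,u=np.mgrid[0:420,0:560]
    P=np.stack([(u-c['cx'])/f*d,(v-c['cy'])/f*d,d],-1)
    W=(P-np.array(c['t']))@np.array(c['R']); W[d<=0]=np.nan
    return W
def ray(uv,c,z):
    R=np.array(c['R']);t=np.array(c['t']);f=foc(c)
    o=-R.T@t; r=R.T@np.array([(uv[0]-c['cx'])/f,(uv[1]-c['cy'])/f,1])
    return o+r*(z-o[2])/r[2]
E
python3 - <<'E'
from h import *
np.set_printoptions(precision=3,suppress=True)
for n in ['scene','top']:
    im,d,c=shot(n,n+'0.png'); W=cloud(d,c)
    print(n,c['fov_y'],-np.array(c['R']).T@np.array(c['t']))
    for o in ['plane','glue','tin','flask','caddy','tray','rest','roll','tape']:
        for b in boxes_of(n,o)[:2]:
            l=landmark_of(n,o); uv=l[0]['uv'] if l else None
            print(o,round(b['score'],2),np.round(b['extent']),uv and np.round(uv), uv and ray(uv,c,0.0), l and l[0]['score'])
s=get_state();print(s, grasp_offset)
E
```

```text
scene 51.73843376179755 [1.196 0.417 0.67 ]
plane 0.9 [206. 220.  66.  42.] [240. 248.] [ 0.624 -0.027  0.   ] 0.86
glue 0.95 [267. 201.  23.  52.] [277. 240.] [0.558 0.029 0.   ] 0.62
tin 0.85 [210. 181.  24.  46.] [224. 223.] [ 0.572 -0.112  0.   ] 0.59
flask 0.7 [240. 192.  22.  43.] [251. 230.] [ 0.56 -0.04  0.  ] 0.76
caddy 0.65 [170. 203. 143.  88.] [240. 243.] [ 0.611 -0.037  0.   ] 0.67
tray 0.56 [376. 238.  77. 106.] [417. 288.] [ 0.536  0.35  -0.   ] 0.56
rest 0.82 [132. 160.  62.  49.] [166. 185.] [ 0.522 -0.346  0.   ] 0.78
roll 0.71 [169. 200. 146.  89.] [283. 190.] [ 0.379 -0.059  0.   ] 0.71
roll 0.6 [263. 171.  41.  29.] [283. 190.] [ 0.379 -0.059  0.   ] 0.71
tape 0.69 [315. 190.  35.  31.] [330. 209.] [0.39  0.085 0.   ] 0.91
top 54.73289209497586 [ 0.363 -0.01   0.836]
plane 0.69 [246. 138.  73.  28.] [280. 157.] [ 0.638 -0.025  0.   ] 0.62
glue 0.85 [232. 158.  30.  38.] [252. 183.] [0.582 0.036 0.   ] 0.76
tin 0.88 [308. 156.  35.  37.] [320. 180.] [ 0.588 -0.11   0.   ] 0.91
flask 0.94 [273. 161.  25.  35.] [286. 183.] [ 0.581 -0.037  0.   ] 0.93
flask 0.63 [232
[... 244 characters left out ...]
 0.53  -0.343  0.   ] 0.74
rest 0.53 [246. 139.  73.  28.] [431. 207.] [ 0.53  -0.343  0.   ] 0.74
roll 0.87 [274. 253.  50.  56.] [298. 276.] [ 0.386 -0.061  0.   ] 0.67
tape 0.86 [209. 251.  36.  44.] [432. 207.] [ 0.531 -0.345  0.   ] 0.72
{'t': 2.05, 'joints': array([-1.026,  0.359,  0.012,  0.   , -1.224, -0.288]), 'qvel': array([-0.003, -0.   ,  0.   ,  0.   ,  0.001, -0.001]), 'effort': array([ -0.   , -58.296,  29.365,   6.942,  -0.001,   0.   ]), 'tcp_pos': array([ 0.171, -0.653,  0.205]), 'tool_rot': array([-0.128,  0.992, -0.   , -0.   ]), 'force': array([0.235, 0.255, 0.089]), 'wrist_torque': array([-0.045,  0.02 , -0.001]), 'grip_force': 0.0, 'width': 0.08534299212668972} 0.0187
```

```bash
python3 - <<'E'
from h import *
np.set_printoptions(precision=4,suppress=True)
Ws=[]
for n in ['scene','top']:
    im,d,c=shot(n); W=cloud(d,c); Ws.append((W,im))
    np.save(n+'.npy',W)
    if n=='top':
        cv2.imwrite('pics/topc.png',cv2.resize(im[90:330,60:490,::-1],None,fx=1.8,fy=1.8,interpolation=cv2.INTER_CUBIC))
def rect(P,tag):
    r=cv2.minAreaRect((P[:,:2]*1000).astype(np.float32)); print(tag,len(P),'z',np.round(np.median(P[:,2]),4),'c',np.round(r[0],1),'sz',np.round(r[1],1),'ang',round(r[2],1))
for (W,im),n in zip(Ws,['scene','top']):
    P=W.reshape(-1,3); P=P[np.isfinite(P[:,0])]
    def sel(x0,x1,y0,y1,z0,z1): return P[(P[:,0]>x0)&(P[:,0]<x1)&(P[:,1]>y0)&(P[:,1]<y1)&(P[:,2]>z0)&(P[:,2]<z1)]
    print(n,'bench',np.median(sel(.3,.5,.15,.25,-.05,.05)[:,2]))
    rect(sel(.5,.64,-.16,-.07,.102,.114),'tin top')
    rect(sel(.5,.64,-.07,0,.112,.125),'flask cap')
    rect(sel(.5,.62,-.08,0,.097,.106),'flask shoulder')
    rect(sel(.5,.64,0,.09,.094,.106),'glue shoulder')
    rect(sel(.5,.64,0,.09,.115,.135),'glue tip')
    rect(sel(.5,.8,-.2,.12,.04,.052),'plane top')
    rect(sel(.5,.8,-.2,.12,.036,.0605),'caddy walls')
    rect(sel(.35,.75,.25,.5,.010,.03),'tray rim')
    rect(sel(.3,.75,-.5,-.22,.0145,.03),'rest rim')
    rect(sel(.25,.47,-.15,.02,.014,.03),'roll')
    rect(sel(.25,.47,.03,.16,.022,.04),'tape')
E
```

```text
scene bench 0.0011660093208515142
tin top 324 z 0.1088 c [ 579.  -106.9] sz [55.8 54.4] ang 18.9
flask cap 75 z 0.1184 c [576.7 -29. ] sz [21.8 22.3] ang 87.1
flask shoulder 203 z 0.1024 c [584.8 -40.3] sz [44.1 74.2] ang 20.1
glue shoulder 152 z 0.1017 c [580.7  52.7] sz [38.4 44.8] ang 32.5
glue tip 47 z 0.1215 c [578.5  50.5] sz [11.4 14.3] ang 21.9
plane top 2055 z 0.0463 c [614.5 -26.3] sz [181.  261.7] ang 2.4
caddy walls 3319 z 0.047 c [614.3 -26.6] sz [181.1 262.2] ang 2.3
tray rim 984 z 0.0167 c [583.2 344.9] sz [146.9 351.9] ang 82.7
rest rim 667 z 0.0188 c [ 588.6 -342.5] sz [217.7 321.7] ang 89.4
roll 612 z 0.0224 c [380.7 -58.8] sz [104.9 100.8] ang 54.1
tape 450 z 0.0307 c [385.9  86.3] sz [65.7 62.9] ang 70.1
top bench -0.0013817574824568043
tin top 686 z 0.1065 c [ 580.2 -109.6] sz [54.9 55.4] ang 34.4
flask cap 117 z 0.1165 c [578.2 -32.7] sz [20.4 21.7] ang 89.8
flask shoulder 376 z 0.1003 c [578.  -32.2] sz [44.3 43.9] ang 6.2
glue shoulder 288 z 0.1018 c [577.  47.] sz [47.1 45.5] ang 0.8
glue tip 49 z 0.1217 c [575.4  46.4] sz [12.2 13.1] ang 2.8
plane top 2191 z 0.0445 c [614.  -28.8] sz [178.  259.8] ang 2.1
caddy walls 3355 z 0.0448 c [615.1 -28.9] sz [180.1 260.6] ang 2.1
tray rim 956 z 0.0139 c [583.8 342.3] sz [145. 349.] ang 83.3
rest rim 1651 z 0.0181 c [ 597.9 -322.3] sz [329.  111.5] ang 10.3
roll 1448 z 0.0205 c [380.2 -62.3] sz [102.6 101.1] ang 45.4
tape 1041 z 0.0286 c [386.3  82.5] sz [65.9 61.8] ang 70.4
```

View pics/topc.png

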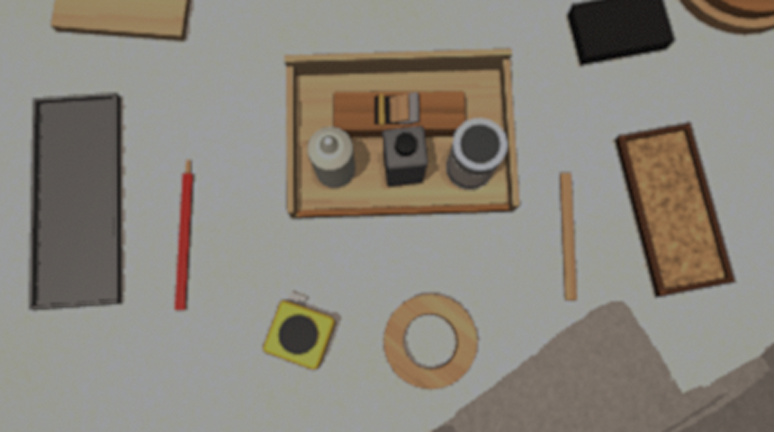

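View pics/scene0.png

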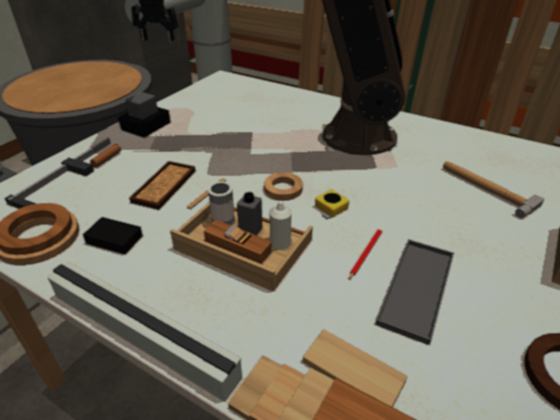

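```bash
python3 - <<'E'
from h import *
def rect(P,tag):
    r=cv2.minAreaRect((P[:,:2]*1000).astype(np.float32)); print(tag,len(P),'z',np.round(np.median(P[:,2]),4),'c',np.round(r[0],1),'sz',np.round(r[1],1),'ang',round(r[2],1))
for n,dz in [('scene',.001),('top',-.0014)]:
    P=np.load(n+'.npy').reshape(-1,3); P=P[np.isfinite(P[:,0])]
    def sel(x0,x1,y0,y1,z0,z1): return P[(P[:,0]>x0)&(P[:,0]<x1)&(P[:,1]>y0)&(P[:,1]<y1)&(P[:,2]>z0+dz)&(P[:,2]<z1+dz)]
    print(n)
    rect(sel(.605,.66,-.13,.07,.042,.049),'plane')
    rect(sel(.605,.67,-.13,.07,.0505,.07),'plane iron')
    rect(sel(.38,.69,.27,.42,.010,.03),'tray rim')
    rect(sel(.38,.69,.27,.42,.0025,.03),'tray all')
    rect(sel(.4,.64,-.42,-.26,.0145,.03),'rest rim')
    rect(sel(.4,.64,-.42,-.26,.007,.03),'rest all')
    rect(sel(.4,.7,.15,.27,.004,.03),'pencil red')
    rect(sel(.4,.64,-.26,-.18,.004,.03),'pencil2')
    Q=sel(.3,.7,-.7,.5,.03,.2); 
    Q=Q[(abs(Q[:,1]+.027)>.16)]; print('tall',Q.min(0) if len(Q) else 0,Q.max(0) if len(Q) else 0,len(Q))
E
```

```text
scene
plane 833 z 0.0471 c [635.5 -31.8] sz [166.1  53.5] ang 87.8
plane iron 169 z 0.0557 c [631.  -60.9] sz [121.8  38. ] ang 80.2
tray rim 753 z 0.0163 c [540.6 350.1] sz [253.6 100.1] ang 4.4
tray all 4824 z 0.0056 c [535.  344.2] sz [306.  148.2] ang 0.5
rest rim 459 z 0.0185 c [ 530.1 -341.6] sz [196.3  92.7] ang 11.0
rest all 1550 z 0.0125 c [ 530.3 -341.5] sz [196.6  92.8] ang 11.0
pencil red 317 z 0.0089 c [511.8 196.8] sz [191.8  87.9] ang 7.0
pencil2 136 z 0.0076 c [ 507.4 -219.6] sz [ 30.5 162.5] ang 82.8
tall [ 0.30009507 -0.69030577  0.03126647] [ 0.4786051  -0.57940964  0.10898822] 808
top
plane 1216 z 0.0447 c [636.9 -28.1] sz [ 45.2 148.2] ang 0.6
plane iron 214 z 0.0532 c [638.5 -26.6] sz [42.6 34.3] ang 89.9
tray rim 854 z 0.0135 c [541.4 347.5] sz [251.2 102.6] ang 4.7
tray all 5144 z 0.0031 c [534.5 345.2] sz [308.9 148.9] ang 0.2
rest rim 1109 z 0.0165 c [ 532.7 -344.6] sz [192.3  90.5] ang 10.8
rest all 4042 z 0.0102 c [ 532.9 -344.5] sz [192.4  91.2] ang 11.0
pencil red 501 z 0.0063 c [545.6 206.7] sz [280.1 109.1] ang 1.1
pencil2 501 z 0.0054 c [ 513.7 -226.5] sz [220.6  71.2] ang 1.5
tall [ 0.49505066 -0.58789413  0.02869486] [ 0.56345662 -0.58106218  0.03089666] 10
```

servo_tool(plan=[0.085, 0.25, 0.4, 0.06, 0, 0, 0.9, 0.085, 0.25, 0.4, 0.06, 0, 0, 0.9, 0.085, 0.25, 0.4, 0.06, 0, 0, 0.9, 0.085, 0.25, 0.4, 0.06, 0, 0, 0.9, 0.085, 0.25, 0.4, 0.06, 0, 0, 0.9, 0.085, 0.25, 0.4, 0.06, 0, 0, 0.9, 0.085, 0.25, 0.4, 0.06, 0, 0, 0.9, 0.085, 0.25, 0.4, 0.06, 0, 0, 0.9])

```text
t: 3.15
tcp_pos: [0.4227, -0.2506, 0.2663]
tool_rot: [-0.547, 0.837, -0.001, 0.001]
force: [1.0, -0.9, -0.0]
width: 0.0847
grip_force: 0.0
```

servo_tool(plan=[0.085, 0.137, 0.24, 0.034, 0, 0, 0.45, 0.085, 0.137, 0.24, 0.034, 0, 0, 0.45, 0.085, 0.137, 0.24, 0.034, 0, 0, 0.45, 0.085, 0.137, 0.24, 0.034, 0, 0, 0.45, 0.085, 0.137, 0.24, 0.034, 0, 0, 0.45, 0.085, 0.137, 0.24, 0.034, 0, 0, 0.45])

```text
t: 3.9
tcp_pos: [0.559, -0.0113, 0.299]
tool_rot: [0.72, -0.693, -0.0, 0.0]
force: [-0.4, -1.1, 0.3]
width: 0.085
grip_force: 0.0
```

```bash
python3 - <<'E'
from h import *
s=get_state(); im,d,c=shot('wrist','w0.png'); W=cloud(d,c)
np.save('w0.npy',W)
print(s['tcp_pos'],s['tool_rot'],np.round(-np.array(c['R']).T@np.array(c['t']),3),c['fov_y'])
P=W.reshape(-1,3); P=P[np.isfinite(P[:,0])]
def rect(P,tag):
    if len(P)<9: return print(tag,0)
    r=cv2.minAreaRect((P[:,:2]*1000).astype(np.float32)); print(tag,len(P),'z',np.round(np.median(P[:,2]),4),'c',np.round(r[0],1),'sz',np.round(r[1],1),'ang',round(r[2],1))
def sel(x0,x1,y0,y1,z0,z1): return P[(P[:,0]>x0)&(P[:,0]<x1)&(P[:,1]>y0)&(P[:,1]<y1)&(P[:,2]>z0)&(P[:,2]<z1)]
print('floor/bench',np.median(sel(.6,.7,-.02,.02,.005,.02)[:,2]))
rect(sel(.53,.63,-.15,-.07,.102,.114),'tin')
rect(sel(.53,.63,-.07,.0,.112,.125),'cap')
rect(sel(.53,.63,-.07,.0,.096,.125),'flask')
rect(sel(.53,.63,.01,.09,.092,.11),'glue')
rect(sel(.53,.63,.01,.09,.115,.135),'glue tip')
rect(sel(.605,.68,-.13,.07,.041,.049),'plane')
rect(sel(.5,.75,-.17,.12,.035,.045),'walls')
E
```

```text
[ 0.5590481  -0.01134686  0.2990309 ] [ 7.20488022e-01 -6.93467311e-01 -1.56631614e-04  2.70972139e-04] [ 0.562 -0.077  0.468] 64.19291227036591
floor/bench 0.012087666622857532
tin 2521 z 0.108 c [ 579.7 -109. ] sz [54.8 55.6] ang 2.7
cap 374 z 0.1179 c [577.4 -31.7] sz [22.1 21.9] ang 78.4
flask 1581 z 0.1022 c [577.5 -31.5] sz [43.8 44.1] ang 7.0
glue 1002 z 0.1044 c [576.2  46.6] sz [46.5 46.5] ang 0.4
glue tip 157 z 0.122 c [576.   45.6] sz [12.8 15.7] ang 70.9
plane 3683 z 0.046 c [637.1 -26.4] sz [ 46.2 149.6] ang 0.7
walls 3150 z 0.0419 c [609.6 -27.7] sz [172.6 259.9] ang 1.9
```

View pics/w0.png

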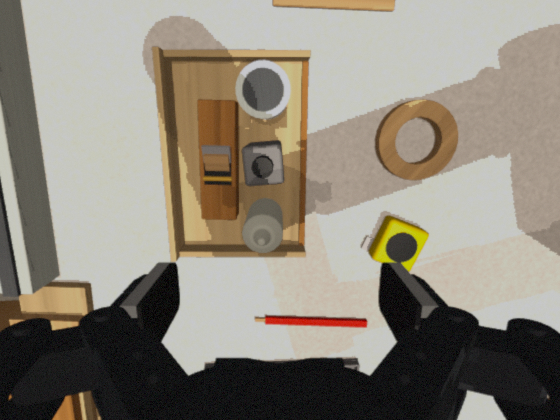

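servo_tool(plan=[0.085, 0.017, 0.0575, -0.06, 0, 0, 0, 0.085, 0.017, 0.0575, -0.12, 0, 0, 0, 0.085, 0.017, 0.0575, -0.17, 0, 0, 0, 0.085, 0.017, 0.0575, -0.21, 0, 0, 0, 0.085, 0.017, 0.0575, -0.239, 0, 0, 0, 0.085, 0.017, 0.0575, -0.239, 0, 0, 0])

```text
t: 4.7
tcp_pos: [0.5734, 0.0427, 0.0585]
tool_rot: [0.719, -0.695, -0.001, 0.002]
force: [0.2, -0.7, -0.1]
width: 0.0847
grip_force: 0.0
```

servo_tool(plan=[0.04, 0, 0, 0, 0, 0, 0, 0.04, 0, 0, 0, 0, 0, 0, 0.04, 0, 0, 0, 0, 0, 0, 0.04, 0, 0, 0, 0, 0, 0])

```text
t: 5.2
tcp_pos: [0.5764, 0.0447, 0.0628]
tool_rot: [0.72, -0.694, 0.001, -0.001]
force: [-3.0, -0.3, 8.5]
width: 0.0447
grip_force: 60.0
```

```bash
python3 - <<'E'
from h import *
im,d,c=shot('scene'); s=get_state();print(s['tcp_pos'],s['force'],s['width'],s['grip_force'],s['qvel'])
cv2.imwrite('pics/g1.png',cv2.resize(im[120:270,190:370,::-1],None,fx=4,fy=4,interpolation=cv2.INTER_CUBIC))
E
```

```text
[0.57642989 0.0447731  0.06280118] [-2.43921406 -0.93810374  8.5997376 ] 0.045071705560194034 59.96756460517645 [ 4.56800976e-05  8.24235444e-04 -2.08613468e-03  2.15018260e-03
  9.26286752e-04  4.70680893e-04]
```

View pics/g1.png

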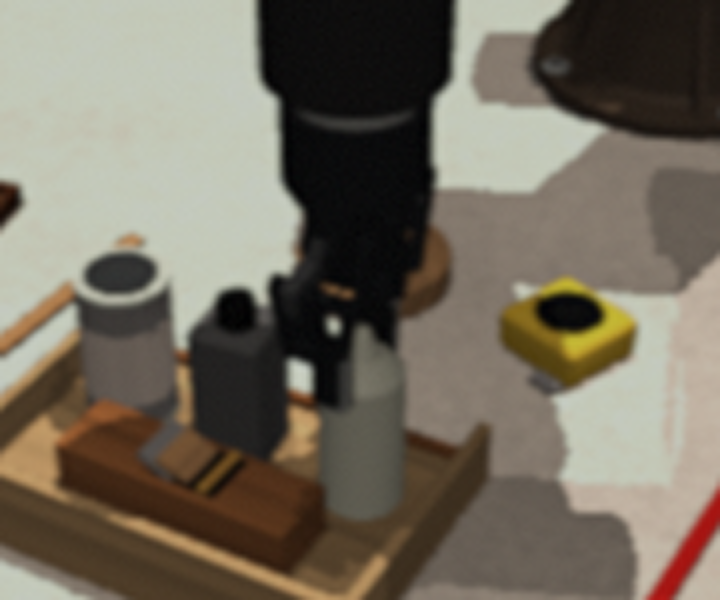

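servo_tool(plan=[0.04, 0, 0, 0.03, 0, 0, 0, 0.04, 0, 0, 0.08, 0, 0, 0, 0.04, 0.005, 0.04, 0.09, 0, 0, 0, 0.04, 0.014, 0.1, 0.09, 0, 0, 0, 0.04, 0.023, 0.16, 0.09, 0, 0, 0, 0.04, 0.032, 0.22, 0.09, 0, 0, 0, 0.04, 0.041, 0.275, 0.09, 0, 0, 0, 0.04, 0.046, 0.3095, 0.09, 0, 0, 0])

```text
t: 6.25
tcp_pos: [0.6213, 0.3569, 0.1508]
tool_rot: [0.72, -0.694, -0.0, -0.0]
force: [0.3, -0.1, -1.8]
width: 0.0448
grip_force: 62.1
```

servo_tool(plan=[0.04, 0, 0, 0, 0, 0, 0, 0.04, 0, 0, -0.035, 0, 0, 0, 0.04, 0, 0, -0.07, 0, 0, 0, 0.04, 0, 0, -0.085, 0, 0, 0, 0.04, 0, 0, -0.085, 0, 0, 0])

```text
t: 6.88
tcp_pos: [0.6212, 0.3533, 0.0651]
tool_rot: [0.72, -0.694, 0.0, 0.001]
force: [0.3, -0.5, -0.9]
width: 0.0447
grip_force: 62.1
```

```bash
python3 - <<'E'
from h import *
im,d,c=shot('scene'); s=get_state();print(s['tcp_pos'],s['force'],s['width'],s['grip_force'])
cv2.imwrite('pics/g2.png',cv2.resize(im[160:360,330:500,::-1],None,fx=3,fy=3,interpolation=cv2.INTER_CUBIC))
E
```

```text
[0.62194048 0.35396091 0.06635339] [ 0.85710841 -0.11016596 -1.69650559] 0.044815622281397634 62.112981006503105
```

View pics/g2.png

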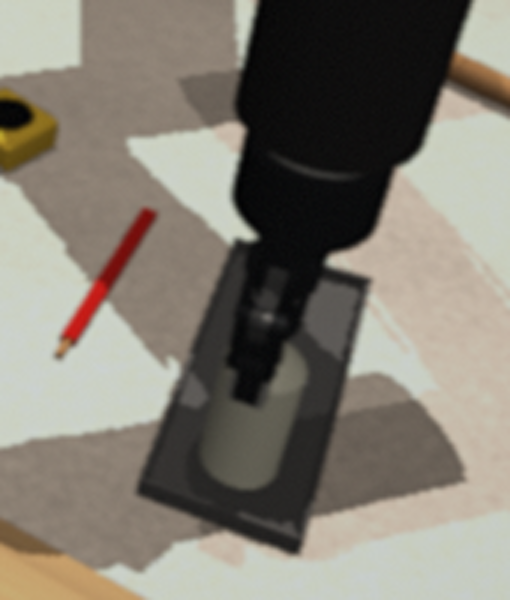

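servo_tool(plan=[0.04, 0, 0, -0.006, 0, 0, 0, 0.04, 0, 0, -0.01, 0, 0, 0, 0.04, 0, 0, -0.012, 0, 0, 0, 0.04, 0, 0, -0.012, 0, 0, 0])

```text
t: 7.42
tcp_pos: [0.6216, 0.3544, 0.055]
tool_rot: [0.72, -0.694, 0.0, -0.001]
force: [-3.3, -0.9, 5.7]
width: 0.0447
grip_force: 62.9
```

servo_tool(plan=[0.085, 0, 0, 0, 0, 0, 0, 0.085, 0, 0, 0, 0, 0, 0, 0.085, 0, 0, 0, 0, 0, 0, 0.085, 0, 0, 0.03, 0, 0, 0, 0.085, 0, 0, 0.08, 0, 0, 0, 0.085, -0.002, -0.02, 0.11, 0, 0, 0, 0.085, -0.008, -0.07, 0.12, 0, 0, 0, 0.085, -0.015, -0.13, 0.12, 0, 0, 0])

```text
t: 8.43
tcp_pos: [0.6067, 0.2239, 0.1745]
tool_rot: [0.72, -0.694, 0.0, -0.001]
force: [0.5, -0.3, -0.6]
width: 0.085
grip_force: 0.0
```

servo_tool(plan=[0.085, -0.007, -0.06, 0, 0, 0, 0.084, 0.085, -0.014, -0.12, 0, 0, 0, 0.084, 0.085, -0.021, -0.18, 0, 0, 0, 0.084, 0.085, -0.028, -0.235, -0.02, 0, 0, 0.084, 0.085, -0.029, -0.256, -0.06, 0, 0, 0.084, 0.085, -0.029, -0.256, -0.09, 0, 0, 0.084, 0.085, -0.029, -0.256, -0.109, 0, 0, 0.084, 0.085, -0.029, -0.256, -0.109, 0, 0, 0.084])

```text
t: 9.43
tcp_pos: [0.5763, -0.0323, 0.063]
tool_rot: [0.748, -0.664, -0.001, 0.001]
force: [-0.4, -0.0, 0.5]
width: 0.0852
grip_force: 0.0
```

servo_tool(plan=[0.035, 0, 0, 0, 0, 0, 0, 0.035, 0, 0, 0, 0, 0, 0, 0.035, 0, 0, 0, 0, 0, 0, 0.035, 0, 0, 0, 0, 0, 0])

```text
t: 9.93
tcp_pos: [0.5781, -0.0317, 0.0659]
tool_rot: [0.748, -0.663, 0.001, -0.001]
force: [-2.0, 0.4, 5.8]
width: 0.0424
grip_force: 60.9
```

servo_tool(plan=[0.035, 0, 0, 0.03, 0, 0, 0, 0.035, 0, 0, 0.08, 0, 0, 0, 0.035, -0.004, 0.04, 0.09, 0, 0, 0, 0.035, -0.01, 0.1, 0.09, 0, 0, 0, 0.035, -0.016, 0.16, 0.09, 0, 0, 0, 0.035, -0.022, 0.22, 0.09, 0, 0, 0, 0.035, -0.028, 0.28, 0.09, 0, 0, 0, 0.035, -0.033, 0.34, 0.09, 0, 0, 0])

```text
t: 10.92
tcp_pos: [0.5435, 0.3101, 0.1546]
tool_rot: [0.748, -0.663, -0.0, -0.0]
force: [1.7, 0.9, -3.3]
width: 0.0423
grip_force: 62.6
```

servo_tool(plan=[0.035, -0.003, 0.04, 0, 0, 0, 0, 0.035, -0.003, 0.04, 0, 0, 0, 0, 0.035, -0.003, 0.04, -0.04, 0, 0, 0, 0.035, -0.003, 0.04, -0.075, 0, 0, 0, 0.035, -0.003, 0.04, -0.087, 0, 0, 0, 0.035, -0.003, 0.04, -0.093, 0, 0, 0, 0.035, -0.003, 0.04, -0.097, 0, 0, 0, 0.035, -0.003, 0.04, -0.097, 0, 0, 0])

```text
t: 11.92
tcp_pos: [0.5419, 0.3485, 0.0583]
tool_rot: [0.748, -0.663, 0.0, -0.001]
force: [0.0, 0.4, -3.5]
width: 0.0421
grip_force: 62.6
```

servo_tool(plan=[0.035, 0, 0, -0.001, 0, 0, 0, 0.035, 0, 0, -0.0015, 0, 0, 0, 0.035, 0, 0, -0.0015, 0, 0, 0])

```text
t: 12.3
tcp_pos: [0.5419, 0.3487, 0.0579]
tool_rot: [0.748, -0.663, 0.0, -0.001]
force: [-3.2, -1.0, 7.0]
width: 0.0421
grip_force: 63.7
```

servo_tool(plan=[0.062, 0, 0, 0, 0, 0, 0, 0.062, 0, 0, 0, 0, 0, 0, 0.062, 0, 0, 0.02, 0, 0, 0, 0.062, 0, 0, 0.07, 0, 0, 0, 0.085, 0, 0, 0.115, 0, 0, 0, 0.085, 0.003, -0.04, 0.12, 0, 0, 0, 0.085, 0.008, -0.1, 0.12, 0, 0, 0, 0.085, 0.013, -0.16, 0.12, 0, 0, 0])

```text
t: 13.3
tcp_pos: [0.5545, 0.1869, 0.1762]
tool_rot: [0.749, -0.663, 0.0, -0.0]
force: [1.0, -0.4, 0.4]
width: 0.0849
grip_force: 0.0
```

servo_tool(plan=[0.085, 0.005, -0.06, 0, 0, 0, 0, 0.085, 0.01, -0.12, 0, 0, 0, 0, 0.085, 0.016, -0.18, 0, 0, 0, 0, 0.085, 0.022, -0.24, 0, 0, 0, 0, 0.085, 0.0255, -0.285, -0.01, 0, 0, 0, 0.085, 0.0255, -0.297, -0.05, 0, 0, 0, 0.085, 0.0255, -0.297, -0.09, 0, 0, 0, 0.085, 0.0255, -0.297, -0.112, 0, 0, 0])

```text
t: 14.3
tcp_pos: [0.5788, -0.1095, 0.0618]
tool_rot: [0.748, -0.664, -0.001, 0.001]
force: [0.1, 0.0, 1.0]
width: 0.0846
grip_force: 0.0
```

servo_tool(plan=[0.085, 0, 0, 0, 0, 0, 0, 0.045, 0, 0, 0, 0, 0, 0, 0.045, 0, 0, 0, 0, 0, 0, 0.045, 0, 0, 0, 0, 0, 0, 0.045, 0, 0, 0, 0, 0, 0])

```text
t: 14.92
tcp_pos: [0.5807, -0.1089, 0.0659]
tool_rot: [0.748, -0.663, 0.001, -0.001]
force: [-2.5, 0.5, 5.1]
width: 0.0535
grip_force: 62.2
```

```bash
python3 - <<'E'
from h import *
im,d,c=shot('scene'); s=get_state();print(s['tcp_pos'],s['force'],s['width'],s['grip_force'])
cv2.imwrite('pics/g3.png',cv2.resize(im[140:360,160:460,::-1],None,fx=2.6,fy=2.6,interpolation=cv2.INTER_CUBIC))
E
```

```text
[ 0.58071421 -0.10884601  0.06587181] [-1.55448761 -1.23332539  5.00987921] 0.05319204407430419 62.16734290122986
```

View pics/g3.png

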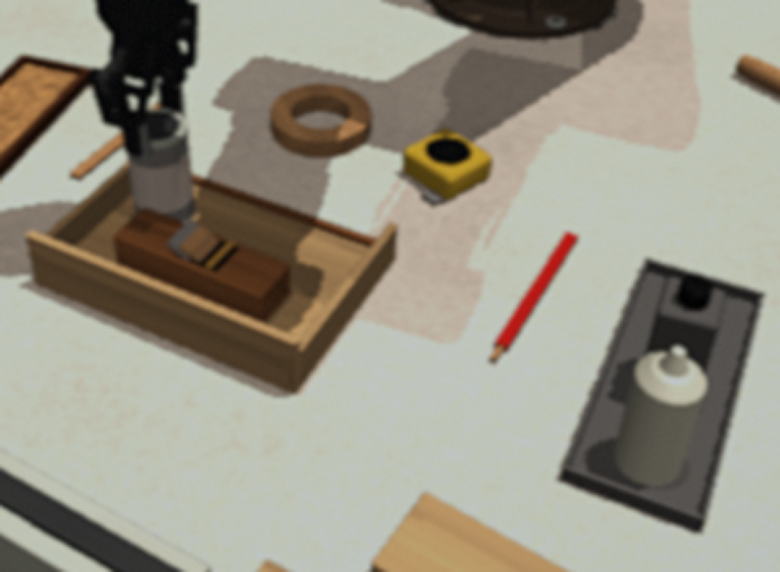

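servo_tool(plan=[0.045, 0, 0, 0.03, 0, 0, 0, 0.045, 0, 0, 0.08, 0, 0, 0, 0.045, -0.01, 0.04, 0.09, 0, 0, 0, 0.045, -0.025, 0.095, 0.09, 0, 0, 0, 0.045, -0.04, 0.15, 0.09, 0, 0, 0, 0.045, -0.055, 0.205, 0.09, 0, 0, 0, 0.045, -0.07, 0.26, 0.09, 0, 0, 0, 0.045, -0.085, 0.315, 0.09, 0, 0, 0])

```text
t: 15.98
tcp_pos: [0.4939, 0.208, 0.1547]
tool_rot: [0.748, -0.663, -0.0, -0.001]
force: [0.9, 0.6, -4.0]
width: 0.0531
grip_force: 64.9
```

servo_tool(plan=[0.045, -0.015, 0.05, 0, 0, 0, 0, 0.045, -0.03, 0.1, 0, 0, 0, 0, 0.045, -0.0335, 0.136, 0, 0, 0, 0, 0.045, -0.0335, 0.136, -0.03, 0, 0, 0, 0.045, -0.0335, 0.136, -0.07, 0, 0, 0, 0.045, -0.0335, 0.136, -0.09, 0, 0, 0, 0.045, -0.0335, 0.136, -0.0965, 0, 0, 0, 0.045, -0.0335, 0.136, -0.0985, 0, 0, 0])

```text
t: 16.98
tcp_pos: [0.4602, 0.3417, 0.058]
tool_rot: [0.748, -0.663, -0.0, 0.001]
force: [-16.9, -4.8, 29.9]
width: 0.0535
grip_force: 68.3
```

servo_tool(plan=[0.045, 0, 0, 0, 0, 0, 0])

```text
t: 17.1
tcp_pos: [0.4602, 0.3417, 0.0581]
tool_rot: [0.748, -0.663, -0.0, 0.0]
force: [-12.4, -3.6, 16.2]
width: 0.0534
grip_force: 67.3
```

servo_tool(plan=[0.045, 0, 0, 0.0015, 0, 0, 0, 0.07, 0, 0, 0.0015, 0, 0, 0, 0.07, 0, 0, 0.0015, 0, 0, 0, 0.07, 0, 0, 0.02, 0, 0, 0, 0.07, 0, 0, 0.07, 0, 0, 0, 0.07, 0.005, -0.01, 0.115, 0, 0, -0.11, 0.062, 0.026, -0.055, 0.125, 0, 0, -0.11, 0.062, 0.051, -0.105, 0.125, 0, 0, -0.11])

```text
t: 18.1
tcp_pos: [0.5136, 0.2372, 0.1823]
tool_rot: [0.711, -0.703, 0.0, -0.002]
force: [0.6, -0.1, -0.7]
width: 0.0623
grip_force: 0.0
```

servo_tool(plan=[0.062, 0.025, -0.05, 0, 0, 0, 0, 0.062, 0.05, -0.105, 0, 0, 0, 0, 0.062, 0.075, -0.16, 0, 0, 0, 0, 0.062, 0.1, -0.215, 0, 0, 0, 0, 0.062, 0.125, -0.263, -0.02, 0, 0, 0, 0.062, 0.125, -0.263, -0.05, 0, 0, 0, 0.062, 0.125, -0.263, -0.08, 0, 0, 0, 0.062, 0.125, -0.263, -0.08, 0, 0, 0])

```text
t: 19.1
tcp_pos: [0.6359, -0.0265, 0.0981]
tool_rot: [0.71, -0.704, -0.001, 0.002]
force: [0.0, -1.2, 1.7]
width: 0.0618
grip_force: 0.0
```

```bash
python3 - <<'E'
from h import *
s=get_state();print(s['tcp_pos'],s['tool_rot'],s['width'])
im,d,c=shot('scene'); 
cv2.imwrite('pics/g4.png',cv2.resize(im[140:360,160:460,::-1],None,fx=2.6,fy=2.6,interpolation=cv2.INTER_CUBIC))
im,d,c=shot('wrist'); W=cloud(d,c); P=W.reshape(-1,3); P=P[np.isfinite(P[:,0])]
def rect(x0,x1,y0,y1,z0,z1):
    Q=P[(P[:,0]>x0)&(P[:,0]<x1)&(P[:,1]>y0)&(P[:,1]<y1)&(P[:,2]>z0)&(P[:,2]<z1)]
    print(len(Q), len(Q)>9 and cv2.minAreaRect((Q[:,:2]*1000).astype(np.float32)))
rect(.605,.68,-.13,.07,.041,.049)
E
```

```text
[ 0.63591187 -0.02652039  0.09807172] [ 0.71035554 -0.70383911 -0.00129313  0.00196018] 0.06182001908096514
11121 ((638.7650146484375, -24.90375518798828), (46.21812438964844, 149.5063018798828), 0.7242497801780701)
```

View pics/g4.png

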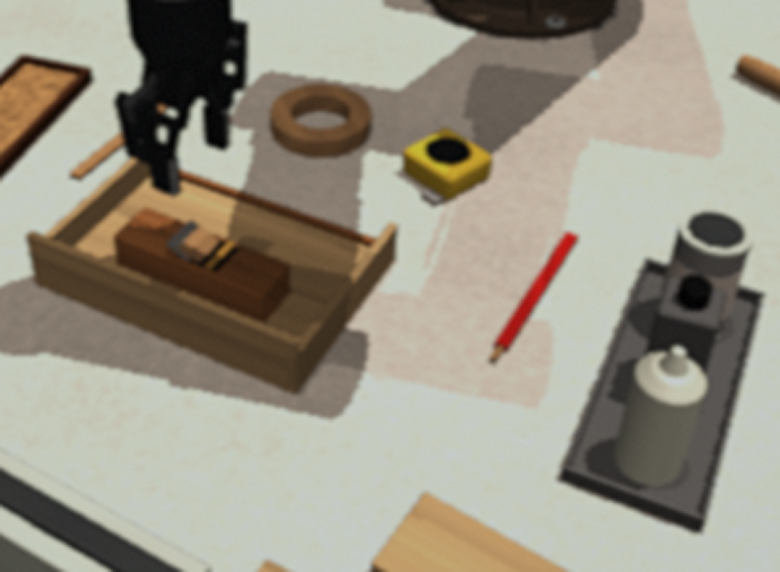

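servo_tool(plan=[0.062, 0.001, 0.001, -0.03, 0, 0, 0, 0.062, 0.001, 0.001, -0.055, 0, 0, 0, 0.062, 0.001, 0.001, -0.072, 0, 0, 0, 0.062, 0.001, 0.001, -0.079, 0, 0, 0, 0.062, 0.001, 0.001, -0.079, 0, 0, 0, 0.062, 0.001, 0.001, -0.079, 0, 0, 0])

```text
t: 19.95
tcp_pos: [0.6392, -0.0247, 0.0224]
tool_rot: [0.711, -0.703, 0.0, -0.001]
force: [0.5, -0.4, -0.4]
width: 0.0618
grip_force: 0.0
```

servo_tool(plan=[0.036, 0, 0, 0, 0, 0, 0, 0.036, 0, 0, 0, 0, 0, 0, 0.036, 0, 0, 0, 0, 0, 0, 0.036, 0, 0, 0, 0, 0, 0])

```text
t: 20.45
tcp_pos: [0.6381, -0.0249, 0.0215]
tool_rot: [0.711, -0.704, -0.0, 0.0]
force: [-3.2, 0.3, 1.5]
width: 0.0359
grip_force: 1.1
```

```bash
python3 - <<'E'
from h import *
s=get_state();print(s['tcp_pos'],s['tool_rot'],s['width'],s['grip_force'],s['force'])
im,d,c=shot('scene'); 
a=cv2.resize(im[170:290,180:320,::-1],(560,480),interpolation=cv2.INTER_CUBIC)
cv2.imwrite('pics/g5.png',a)
E
```

```text
[ 0.63813172 -0.02493445  0.02146768] [ 7.10616212e-01 -7.03579811e-01 -1.21433766e-04  1.83784939e-04] 0.03589402810046202 1.1155522987246513 [-3.15594956  0.26047686  1.4727763 ]
```

View pics/g5.png

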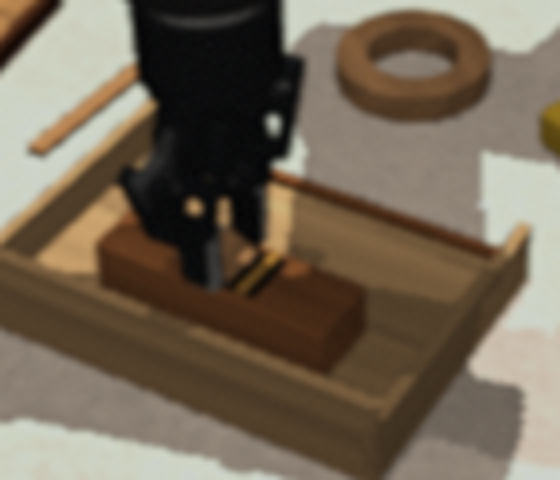

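```bash
python3 - <<'E'
from h import *
np.set_printoptions(precision=3,suppress=True)
im,d,c=shot('scene'); W=cloud(d,c)
for u in (228,231,234):
    for v in range(226,258,2): print(u,v,W[v,u],im[v,u])
E
```

```text
228 226 [ 0.678 -0.012  0.11 ] [ 9 10 10]
228 228 [ 0.679 -0.012  0.105] [11 11 12]
228 230 [ 0.682 -0.01   0.103] [10 11 12]
228 232 [ 0.68  -0.012  0.095] [ 9 10 10]
228 234 [ 0.668 -0.023  0.076] [ 9  9 11]
228 236 [ 0.668 -0.023  0.07 ] [11 12 12]
228 238 [ 0.667 -0.025  0.063] [ 9 10 11]
228 240 [ 0.668 -0.025  0.058] [29 22 16]
228 242 [ 0.66  -0.032  0.043] [68 41 25]
228 244 [ 0.659 -0.033  0.036] [70 43 23]
228 246 [ 0.658 -0.035  0.028] [66 40 22]
228 248 [ 0.658 -0.035  0.023] [59 35 18]
228 250 [ 0.66  -0.034  0.018] [67 43 25]
228 252 [ 0.697 -0.003  0.058] [111  86  57]
228 254 [0.702 0.001 0.059] [96 75 50]
228 256 [ 0.701 -0.001  0.051] [84 66 44]
231 226 [ 0.667 -0.014  0.101] [ 9  9 10]
231 228 [ 0.669 -0.013  0.097] [11 12 13]
231 230 [ 0.67  -0.012  0.093] [21 22 21]
231 232 [ 0.664 -0.018  0.081] [30 31 29]
231 234 [ 0.666 -0.016  0.078] [28 28 27]
231 236 [ 0.667 -0.016  0.073] [28 27 26]
231 238 [ 0.667 -0.016  0.067] [23 24 23]
231 240 [ 0.667 -0.017  0.061] [25 24 23]
231 242 [ 0.66  -0.023  0.048] [58 43 33]
231 244 [ 0.659 -0.025  0.04 ] [70 41 23]
231 246 
[... 209 characters left out ...]
.701 0.008 0.056] [87 67 45]
234 226 [ 0.658 -0.013  0.095] [62 52 41]
234 228 [ 0.661 -0.011  0.093] [46 39 32]
234 230 [ 0.659 -0.013  0.085] [55 48 42]
234 232 [ 0.659 -0.013  0.079] [59 53 48]
234 234 [ 0.66  -0.014  0.074] [55 50 45]
234 236 [ 0.662 -0.012  0.071] [54 51 48]
234 238 [ 0.66  -0.014  0.062] [59 57 53]
234 240 [ 0.66  -0.015  0.056] [58 56 54]
234 242 [ 0.661 -0.014  0.052] [69 52 41]
234 244 [ 0.658 -0.017  0.042] [73 44 24]
234 246 [ 0.658 -0.018  0.036] [68 40 21]
234 248 [ 0.659 -0.017  0.032] [67 40 21]
234 250 [ 0.658 -0.019  0.024] [60 36 18]
234 252 [ 0.658 -0.019  0.019] [64 41 23]
234 254 [0.696 0.011 0.058] [114  88  57]
234 256 [0.7   0.014 0.058] [106  83  56]
```

servo_tool(plan=[0.064, 0, 0, 0, 0, 0, 0, 0.064, 0, 0, 0, 0, 0, 0, 0.064, 0, 0, 0, 0, 0, 0, 0.064, 0, 0, -0.01, 0, 0, 0, 0.064, 0, 0, -0.02, 0, 0, 0, 0.064, 0, 0, -0.022, 0, 0, 0, 0.064, 0, 0, -0.022, 0, 0, 0])

```text
t: 21.42
tcp_pos: [0.6382, -0.0249, -0.001]
tool_rot: [0.711, -0.704, -0.0, 0.0]
force: [0.7, 0.9, 0.5]
width: 0.0643
grip_force: 0.0
```

servo_tool(plan=[0.036, 0, 0, 0, 0, 0, 0, 0.036, 0, 0, 0, 0, 0, 0, 0.036, 0, 0, 0, 0, 0, 0, 0.036, 0, 0, 0, 0, 0, 0])

```text
t: 21.92
tcp_pos: [0.6385, -0.0248, -0.0001]
tool_rot: [0.711, -0.704, 0.0, -0.0]
force: [-2.0, 0.8, 6.1]
width: 0.0443
grip_force: 64.2
```

```bash
python3 - <<'E'
from h import *
np.set_printoptions(precision=3,suppress=True)
im,d,c=shot('scene'); W=cloud(d,c)
for u in (228,231,234):
    for v in range(234,258,2): print(u,v,W[v,u],im[v,u])
E
```

```text
228 234 [ 0.672 -0.019  0.081] [11 12 12]
228 236 [ 0.682 -0.012  0.086] [11 12 12]
228 238 [ 0.682 -0.012  0.081] [ 9 10 11]
228 240 [ 0.685 -0.01   0.079] [8 9 8]
228 242 [ 0.673 -0.021  0.058] [ 9 12 12]
228 244 [ 0.673 -0.021  0.052] [ 9 10 13]
228 246 [ 0.672 -0.022  0.045] [11 11 12]
228 248 [ 0.674 -0.021  0.042] [15 13 11]
228 250 [ 0.66  -0.034  0.019] [66 46 28]
228 252 [ 0.697 -0.003  0.058] [117  90  59]
228 254 [ 0.701 -0.     0.057] [99 78 51]
228 256 [ 0.7   -0.001  0.05 ] [85 66 44]
231 234 [ 0.671 -0.012  0.083] [ 9 10 11]
231 236 [ 0.674 -0.011  0.08 ] [ 9 10 10]
231 238 [ 0.673 -0.011  0.074] [17 17 18]
231 240 [ 0.667 -0.017  0.061] [41 40 39]
231 242 [ 0.669 -0.016  0.058] [44 44 43]
231 244 [ 0.67  -0.016  0.053] [41 40 39]
231 246 [ 0.669 -0.017  0.046] [35 35 33]
231 248 [ 0.669 -0.017  0.04 ] [32 33 31]
231 250 [ 0.666 -0.02   0.03 ] [50 43 38]
231 252 [0.694 0.002 0.058] [98 73 47]
231 254 [0.699 0.006 0.058] [115  89  60]
231 256 [0.7   0.006 0.054] [87 68 44]
234 234 [ 0.662 -0.012  0.077] [65 48 31]
234 236 [ 0.648 -0.023  0.055] [67 48 32]
234 238 [ 0.662 -0.013  0.065] [63 48 35]
234 240 [ 0.662 -0.013  0.059] [54 45 37]
234 242 [ 0.663 -0.013  0.054] [45 40 37]
234 244 [ 0.663 -0.013  0.048] [55 46 42]
234 246 [ 0.664 -0.013  0.044] [56 49 44]
234 248 [ 0.664 -0.013  0.038] [57 50 45]
234 250 [ 0.666 -0.012  0.034] [61 45 35]
234 252 [ 0.66  -0.018  0.02 ] [65 42 24]
234 254 [0.695 0.011 0.058] [115  89  59]
234 256 [0.701 0.015 0.059] [107  83  55]
```

servo_tool(plan=[0.036, 0, 0, 0.02, 0, 0, 0, 0.036, 0, 0, 0.06, 0, 0, 0, 0.036, 0, 0, 0.09, 0, 0, -0.05, 0.036, -0.015, -0.045, 0.095, 0, 0, -0.2, 0.036, -0.03, -0.095, 0.095, 0, 0, -0.36, 0.036, -0.05, -0.15, 0.095, 0, 0, -0.53, 0.036, -0.065, -0.2, 0.095, 0, 0, -0.7, 0.036, -0.085, -0.255, 0.095, 0, 0, -0.87])

```text
t: 22.98
tcp_pos: [0.5525, -0.281, 0.0936]
tool_rot: [-0.345, 0.938, 0.0, -0.0]
force: [0.5, -0.8, -3.8]
width: 0.0449
grip_force: 63.2
```

servo_tool(plan=[0.036, -0.015, -0.045, 0, 0, 0, -0.16, 0.036, -0.021, -0.063, 0, 0, 0, -0.32, 0.036, -0.021, -0.063, 0, 0, 0, -0.45, 0.036, -0.021, -0.063, 0, 0, 0, -0.519, 0.036, -0.021, -0.063, -0.03, 0, 0, -0.519, 0.036, -0.021, -0.063, -0.06, 0, 0, -0.519, 0.036, -0.021, -0.063, -0.06, 0, 0, -0.519])

```text
t: 23.85
tcp_pos: [0.5299, -0.3419, 0.0313]
tool_rot: [-0.095, 0.995, 0.001, -0.003]
force: [-0.6, -0.2, -2.9]
width: 0.0445
grip_force: 63.0
```

```bash
python3 - <<'E'
from h import *
s=get_state();print(s['tcp_pos'],s['tool_rot'],s['width'],s['grip_force'],s['force'])
np.set_printoptions(precision=1,suppress=True)
for n in ['wrist','top','scene']:
    im,d,c=shot(n,'p_'+n+'.png'); W=cloud(d,c); P=W.reshape(-1,3); P=P[np.isfinite(P[:,0])]
    rgb=im.reshape(-1,3)[np.isfinite(W.reshape(-1,3)[:,0])]
    for z0,z1,t in [(.068,.08,'planetop'),(.0145,.026,'rim')]:
        m=(P[:,0]>.4)&(P[:,0]<.65)&(P[:,1]>-.43)&(P[:,1]<-.25)&(P[:,2]>z0)&(P[:,2]<z1)&(rgb.max(1)>30)
        Q=P[m]; 
        if len(Q)>20:
            r=cv2.minAreaRect((Q[:,:2]*1000).astype(np.float32)); print(n,t,len(Q),np.array(r[0]),np.array(r[1]),r[2],np.median(Q[:,2])*1000)
E
```

```text
[ 0.52986367 -0.34189385  0.03127904] [-0.09537071  0.99543682  0.00147264 -0.00279105] 0.04449881661915061 63.007696866989136 [-0.64601978 -0.18636269 -2.86172167]
wrist planetop 19149 [ 512.4 -345.9] [111.   72.2] 10.818281173706055 79.23613023660646
wrist rim 8924 [ 525.7 -345. ] [175.7  88.7] 11.317158699035645 19.765298075662855
scene planetop 198 [ 535.2 -340.9] [149.7  72.3] 20.26169204711914 74.1351059232282
scene rim 267 [ 529.9 -339.5] [195.  91.] 9.8873291015625 18.631988154466455
```

View pics/p_wrist.png

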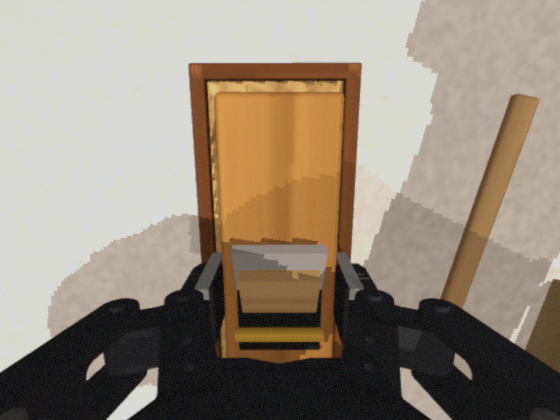

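servo_tool(plan=[0.036, 0.002, -0.001, -0.012, 0, 0, 0, 0.036, 0.002, -0.001, -0.022, 0, 0, 0, 0.036, 0.002, -0.001, -0.029, 0, 0, 0, 0.036, 0.002, -0.001, -0.032, 0, 0, 0, 0.036, 0.002, -0.001, -0.034, 0, 0, 0, 0.036, 0.002, -0.001, -0.034, 0, 0, 0])

```text
t: 24.75
tcp_pos: [0.5345, -0.3439, 0.0004]
tool_rot: [-0.096, 0.995, -0.0, 0.0]
force: [-0.0, 0.7, -3.7]
width: 0.0447
grip_force: 63.2
```

servo_tool(plan=[0.036, 0, 0, -0.001, 0, 0, 0, 0.036, 0, 0, -0.002, 0, 0, 0, 0.036, 0, 0, -0.002, 0, 0, 0])

```text
t: 25.12
tcp_pos: [0.5344, -0.3438, -0.0016]
tool_rot: [-0.096, 0.995, 0.0, -0.0]
force: [-0.5, -0.6, -2.9]
width: 0.0446
grip_force: 63.2
```

servo_tool(plan=[0.036, 0, 0, -0.001, 0, 0, 0, 0.036, 0, 0, -0.001, 0, 0, 0, 0.036, 0, 0, -0.001, 0, 0, 0])

```text
t: 25.5
tcp_pos: [0.5346, -0.3439, -0.0021]
tool_rot: [-0.096, 0.995, -0.0, 0.0]
force: [-2.1, 1.2, 4.9]
width: 0.0449
grip_force: 64.0
```

servo_tool(plan=[0.062, 0, 0, 0, 0, 0, 0, 0.062, 0, 0, 0, 0, 0, 0, 0.062, 0, 0, 0.01, 0, 0, 0, 0.062, 0, 0, 0.05, 0, 0, 0, 0.062, 0, 0, 0.1, 0, 0, 0, 0.085, 0, 0.02, 0.15, 0, 0, 0.15, 0.085, -0.006, 0.07, 0.16, 0, 0, 0.3, 0.085, -0.012, 0.125, 0.16, 0, 0, 0.45])

```text
t: 26.5
tcp_pos: [0.5231, -0.2182, 0.1596]
tool_rot: [-0.317, 0.948, -0.001, 0.002]
force: [0.7, 0.4, -0.3]
width: 0.0853
grip_force: 0.0
```

```bash
python3 - <<'E'
from h import *
s=get_state();print(s['tcp_pos'])
for n in ['top','scene']:
    im,d,c=shot(n); W=cloud(d,c); P=W.reshape(-1,3); P=P[np.isfinite(P[:,0])]
    if n=='scene': cv2.imwrite('pics/g6.png',cv2.resize(im[140:340,110:470,::-1],None,fx=2.2,fy=2.2,interpolation=cv2.INTER_CUBIC))
    for z0,z1,t in [(.037,.05,'plane'),(.0145,.026,'rim')]:
        Q=P[(P[:,0]>.4)&(P[:,0]<.65)&(P[:,1]>-.43)&(P[:,1]<-.25)&(P[:,2]>z0)&(P[:,2]<z1)]
        if len(Q)>20: print(n,t,len(Q),cv2.minAreaRect((Q[:,:2]*1000).astype(np.float32)),np.median(Q[:,2]))
E
```

```text
[ 0.52310221 -0.21820433  0.15962825]
top plane 960 ((508.6865234375, -349.8133239746094), (96.34794616699219, 47.85820007324219), 11.05514144897461) 0.04309011822599053
top rim 704 ((504.83892822265625, -350.018798828125), (135.1689453125, 88.44745635986328), 11.107061386108398) 0.016966409349141853
scene plane 574 ((534.32373046875, -341.37127685546875), (154.7318572998047, 49.050445556640625), 10.983668327331543) 0.044813676161086245
scene rim 481 ((530.470703125, -339.895263671875), (195.5969696044922, 91.43290710449219), 10.375895500183105) 0.018847058130397533
```

View pics/g6.png

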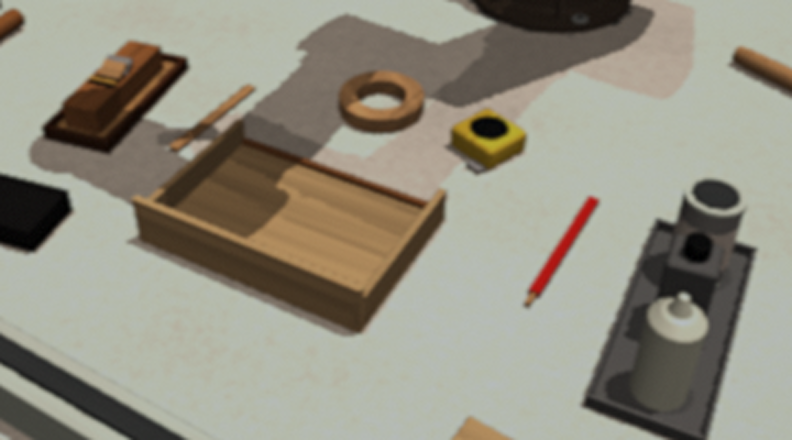

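servo_tool(plan=[0.07, -0.006, 0.055, 0, 0, 0, 0.15, 0.07, -0.012, 0.11, 0, 0, 0, 0.3, 0.07, -0.018, 0.165, 0, 0, 0, 0.45, 0.07, -0.024, 0.22, 0, 0, 0, 0.6, 0.07, -0.03, 0.275, 0, 0, 0, 0.75, 0.07, -0.036, 0.33, 0, 0, 0, 0.9, 0.07, -0.042, 0.385, 0, 0, 0, 1.053, 0.07, -0.048, 0.44, 0, 0, 0, 1.053])

```text
t: 27.6
tcp_pos: [0.4744, 0.2229, 0.1583]
tool_rot: [0.75, -0.661, 0.0, -0.001]
force: [0.2, -0.2, -1.4]
width: 0.0698
grip_force: 0.0
```

servo_tool(plan=[0.07, -0.007, 0.055, 0, 0, 0, 0, 0.07, -0.013, 0.1, 0, 0, 0, 0, 0.07, -0.013, 0.121, 0, 0, 0, 0, 0.07, -0.013, 0.121, -0.02, 0, 0, 0, 0.07, -0.013, 0.121, -0.05, 0, 0, 0, 0.07, -0.013, 0.121, -0.08, 0, 0, 0, 0.07, -0.013, 0.121, -0.102, 0, 0, 0, 0.07, -0.013, 0.121, -0.102, 0, 0, 0])

```text
t: 28.6
tcp_pos: [0.4611, 0.3407, 0.0542]
tool_rot: [0.749, -0.662, 0.0, 0.002]
force: [0.1, 0.2, 0.4]
width: 0.07
grip_force: 0.0
```

servo_tool(plan=[0.045, 0, 0, 0, 0, 0, 0, 0.045, 0, 0, 0, 0, 0, 0, 0.045, 0, 0, 0, 0, 0, 0, 0.045, 0, 0, 0, 0, 0, 0])

```text
t: 29.1
tcp_pos: [0.4619, 0.3426, 0.0569]
tool_rot: [0.75, -0.662, 0.0, -0.001]
force: [-2.8, -2.0, 7.2]
width: 0.0535
grip_force: 63.8
```

servo_tool(plan=[0.045, 0, 0, 0.03, 0, 0, 0, 0.045, 0, 0, 0.08, 0, 0, 0, 0.045, 0.01, -0.04, 0.1, 0, 0, 0, 0.045, 0.025, -0.095, 0.1, 0, 0, 0, 0.045, 0.04, -0.15, 0.1, 0, 0, 0, 0.045, 0.055, -0.205, 0.1, 0, 0, 0, 0.045, 0.07, -0.26, 0.1, 0, 0, 0, 0.045, 0.085, -0.315, 0.1, 0, 0, 0])

```text
t: 30.1
tcp_pos: [0.5464, 0.0254, 0.1555]
tool_rot: [0.75, -0.662, -0.0, -0.0]
force: [0.9, 1.1, -4.7]
width: 0.0531
grip_force: 64.9
```

servo_tool(plan=[0.045, 0.015, -0.05, 0, 0, 0, 0, 0.045, 0.03, -0.1, 0, 0, 0, 0, 0.045, 0.0335, -0.135, 0, 0, 0, 0, 0.045, 0.0335, -0.135, -0.03, 0, 0, 0, 0.045, 0.0335, -0.135, -0.06, 0, 0, 0, 0.045, 0.0335, -0.135, -0.08, 0, 0, 0, 0.045, 0.0335, -0.135, -0.088, 0, 0, 0, 0.045, 0.0335, -0.135, -0.089, 0, 0, 0])

```text
t: 31.1
tcp_pos: [0.5799, -0.1078, 0.0663]
tool_rot: [0.75, -0.662, -0.0, 0.0]
force: [-0.1, 0.8, -4.1]
width: 0.0535
grip_force: 64.9
```

servo_tool(plan=[0.045, 0, 0, -0.001, 0, 0, 0, 0.045, 0, 0, -0.002, 0, 0, 0, 0.045, 0, 0, -0.002, 0, 0, 0])

```text
t: 31.48
tcp_pos: [0.5803, -0.1078, 0.065]
tool_rot: [0.75, -0.662, 0.0, -0.0]
force: [0.2, -0.6, -3.2]
width: 0.0535
grip_force: 64.9
```

Not yet touching; ease down another millimetre and a half.

servo_tool(plan=[0.045, 0, 0, -0.0007, 0, 0, 0, 0.045, 0, 0, -0.0012, 0, 0, 0, 0.045, 0, 0, -0.0012, 0, 0, 0])

```text
t: 31.85
tcp_pos: [0.5804, -0.1081, 0.0649]
tool_rot: [0.75, -0.662, 0.001, -0.0]
force: [-3.4, 0.1, 8.1]
width: 0.0536
grip_force: 66.1
```

servo_tool(plan=[0.075, 0, 0, 0, 0, 0, 0, 0.075, 0, 0, 0, 0, 0, 0, 0.075, 0, 0, 0.02, 0, 0, 0, 0.075, 0, 0, 0.07, 0, 0, 0, 0.062, -0.001, 0.01, 0.11, 0, 0, 0, 0.062, -0.005, 0.06, 0.113, 0, 0, 0, 0.062, -0.01, 0.12, 0.113, 0, 0, 0, 0.062, -0.015, 0.18, 0.113, 0, 0, 0])

```text
t: 32.85
tcp_pos: [0.5648, 0.0737, 0.1766]
tool_rot: [0.749, -0.662, 0.0, -0.0]
force: [1.5, -0.6, 1.1]
width: 0.0621
grip_force: 0.0
```

servo_tool(plan=[0.062, -0.005, 0.06, 0, 0, 0, 0, 0.062, -0.01, 0.12, 0, 0, 0, 0, 0.062, -0.015, 0.18, 0, 0, 0, 0, 0.062, -0.02, 0.24, 0, 0, 0, 0, 0.062, -0.0235, 0.276, 0, 0, 0, 0, 0.062, -0.0235, 0.276, 0, 0, 0, 0, 0.062, -0.0235, 0.276, -0.03, 0, 0, 0, 0.062, -0.0235, 0.276, -0.06, 0, 0, 0])

```text
t: 33.85
tcp_pos: [0.5416, 0.3477, 0.1158]
tool_rot: [0.749, -0.662, -0.0, -0.0]
force: [0.0, 0.6, -0.1]
width: 0.0622
grip_force: 0.0
```

servo_tool(plan=[0.062, 0, 0, -0.03, 0, 0, 0, 0.062, 0, 0, -0.06, 0, 0, 0, 0.062, 0, 0, -0.06, 0, 0, 0, 0.035, 0, 0, -0.06, 0, 0, 0, 0.035, 0, 0, -0.06, 0, 0, 0, 0.035, 0, 0, -0.06, 0, 0, 0, 0.035, 0, 0, -0.06, 0, 0, 0])

```text
t: 34.72
tcp_pos: [0.5422, 0.3488, 0.0579]
tool_rot: [0.75, -0.662, 0.0, -0.001]
force: [-1.4, -0.3, 7.6]
width: 0.0423
grip_force: 62.1
```

servo_tool(plan=[0.035, 0, 0, 0.03, 0, 0, 0, 0.035, 0, 0, 0.08, 0, 0, 0, 0.035, 0.004, -0.04, 0.1, 0, 0, 0, 0.035, 0.01, -0.1, 0.1, 0, 0, 0, 0.035, 0.016, -0.16, 0.1, 0, 0, 0, 0.035, 0.022, -0.22, 0.1, 0, 0, 0, 0.035, 0.028, -0.28, 0.1, 0, 0, 0, 0.035, 0.033, -0.34, 0.1, 0, 0, 0])

```text
t: 35.72
tcp_pos: [0.5739, 0.0064, 0.1562]
tool_rot: [0.75, -0.662, -0.0, -0.0]
force: [1.7, -0.4, -3.1]
width: 0.0425
grip_force: 62.1
```

servo_tool(plan=[0.035, 0.003, -0.04, 0, 0, 0, 0, 0.035, 0.003, -0.04, 0, 0, 0, 0, 0.035, 0.003, -0.04, -0.04, 0, 0, 0, 0.035, 0.003, -0.04, -0.075, 0, 0, 0, 0.035, 0.003, -0.04, -0.088, 0, 0, 0, 0.035, 0.003, -0.04, -0.091, 0, 0, 0, 0.035, 0.003, -0.04, -0.0925, 0, 0, 0, 0.035, 0.003, -0.04, -0.0925, 0, 0, 0])

```text
t: 36.72
tcp_pos: [0.5769, -0.0318, 0.0659]
tool_rot: [0.75, -0.662, 0.0, 0.0]
force: [-7.2, -0.2, 10.2]
width: 0.0425
grip_force: 63.8
```

servo_tool(plan=[0.035, 0, 0, -0.0007, 0, 0, 0, 0.035, 0, 0, -0.001, 0, 0, 0])

```text
t: 36.98
tcp_pos: [0.577, -0.032, 0.0659]
tool_rot: [0.75, -0.661, 0.0, 0.0]
force: [-11.1, -0.1, 20.4]
width: 0.0421
grip_force: 64.8
```

servo_tool(plan=[0.035, 0, 0, 0.0015, 0, 0, 0, 0.075, 0, 0, 0.0015, 0, 0, 0, 0.075, 0, 0, 0.0015, 0, 0, 0, 0.075, 0, 0, 0.02, 0, 0, 0, 0.075, 0, 0, 0.07, 0, 0, 0, 0.075, 0.002, 0.02, 0.11, 0, 0, -0.08, 0.075, 0.009, 0.08, 0.115, 0, 0, -0.08, 0.075, 0.016, 0.14, 0.115, 0, 0, -0.08])

```text
t: 37.98
tcp_pos: [0.5944, 0.1097, 0.1793]
tool_rot: [0.722, -0.692, 0.001, -0.001]
force: [1.1, -0.2, -0.6]
width: 0.0751
grip_force: 0.0
```

servo_tool(plan=[0.075, 0.007, 0.06, 0, 0, 0, 0, 0.075, 0.014, 0.12, 0, 0, 0, 0, 0.075, 0.021, 0.18, 0, 0, 0, 0, 0.075, 0.027, 0.23, 0, 0, 0, 0, 0.075, 0.028, 0.246, 0, 0, 0, 0, 0.075, 0.028, 0.246, -0.01, 0, 0, 0, 0.075, 0.028, 0.246, -0.04, 0, 0, 0, 0.075, 0.028, 0.246, -0.07, 0, 0, 0])

```text
t: 38.98
tcp_pos: [0.6214, 0.3525, 0.1069]
tool_rot: [0.722, -0.692, -0.0, -0.0]
force: [-0.3, 0.4, 0.9]
width: 0.0747
grip_force: 0.0
```

servo_tool(plan=[0.075, 0, 0, -0.03, 0, 0, 0, 0.075, 0, 0, -0.0543, 0, 0, 0, 0.075, 0, 0, -0.0543, 0, 0, 0, 0.04, 0, 0, -0.0543, 0, 0, 0, 0.04, 0, 0, -0.0543, 0, 0, 0, 0.04, 0, 0, -0.0543, 0, 0, 0, 0.04, 0, 0, -0.0543, 0, 0, 0])

```text
t: 39.85
tcp_pos: [0.6223, 0.3546, 0.0556]
tool_rot: [0.723, -0.691, 0.0, -0.001]
force: [-2.1, -0.4, 6.4]
width: 0.045
grip_force: 61.1
```

servo_tool(plan=[0.04, 0, 0, 0.03, 0, 0, 0, 0.04, 0, 0, 0.08, 0, 0, 0, 0.04, -0.005, -0.04, 0.095, 0, 0, 0, 0.04, -0.014, -0.1, 0.095, 0, 0, 0, 0.04, -0.023, -0.16, 0.095, 0, 0, 0, 0.04, -0.032, -0.22, 0.095, 0, 0, 0, 0.04, -0.041, -0.275, 0.095, 0, 0, 0, 0.04, -0.046, -0.3095, 0.095, 0, 0, 0])

```text
t: 40.85
tcp_pos: [0.5746, 0.0424, 0.1491]
tool_rot: [0.722, -0.692, 0.0, -0.0]
force: [0.1, -0.3, -1.5]
width: 0.0449
grip_force: 61.9
```

servo_tool(plan=[0.04, 0, 0, 0, 0, 0, 0, 0.04, 0, 0, -0.035, 0, 0, 0, 0.04, 0, 0, -0.07, 0, 0, 0, 0.04, 0, 0, -0.083, 0, 0, 0, 0.04, 0, 0, -0.086, 0, 0, 0, 0.04, 0, 0, -0.087, 0, 0, 0, 0.04, 0, 0, -0.087, 0, 0, 0])

```text
t: 41.72
tcp_pos: [0.5748, 0.0447, 0.0637]
tool_rot: [0.723, -0.691, 0.0, 0.0]
force: [-8.8, -0.4, 12.5]
width: 0.0448
grip_force: 63.6
```

servo_tool(plan=[0.04, 0.001, 0, 0.001, 0, 0, 0, 0.075, 0.001, 0, 0.001, 0, 0, 0, 0.075, 0.001, 0, 0.001, 0, 0, 0, 0.075, 0.001, 0, 0.02, 0, 0, 0, 0.075, 0, 0, 0.07, 0, 0, 0, 0.075, 0, 0, 0.12, 0, 0, 0, 0.075, 0, 0, 0.18, 0, 0, 0, 0.075, -0.01, 0.01, 0.24, 0, 0, 0])

```text
t: 42.72
tcp_pos: [0.5654, 0.0543, 0.3033]
tool_rot: [0.722, -0.692, 0.0, 0.0]
force: [0.8, 1.6, -0.1]
width: 0.0747
grip_force: 0.0
```

```bash
python3 - <<'E'
from h import *
np.set_printoptions(precision=1,suppress=True)
for n in ['wrist','scene']:
    im,d,c=shot(n,'f_'+n+'.png'); P=cloud(d,c).reshape(-1,3); P=P[np.isfinite(P[:,0])]
    def rect(tag,x0,x1,y0,y1,z0,z1):
        Q=P[(P[:,0]>x0)&(P[:,0]<x1)&(P[:,1]>y0)&(P[:,1]<y1)&(P[:,2]>z0)&(P[:,2]<z1)]
        if len(Q)>9: r=cv2.minAreaRect((Q[:,:2]*1000).astype(np.float32)); print(n,tag,len(Q),np.array(r[0]),np.array(r[1]),round(r[2],1))
    rect('tin',.53,.63,-.15,-.07,.102,.114); rect('cap',.53,.63,-.07,.0,.112,.125); rect('flask',.53,.63,-.07,.0,.096,.125)
    rect('glue',.53,.63,.01,.09,.092,.11); rect('tip',.53,.63,.01,.09,.115,.135)
    rect('roll',.25,.47,-.15,.02,.014,.03); rect('tape',.25,.47,.03,.16,.022,.04); rect('plane',.4,.65,-.43,-.25,.037,.05)
E
```

```text
wrist tin 76 [582.9 -83.2] [46.1 12.6] 3.3
wrist cap 297 [582.9 -27.8] [40.1 40.3] 4.9
wrist flask 1361 [583.1 -28.2] [44. 44.] 6.8
wrist glue 113 [582.1  50.5] [46.7 46.2] 15.0
wrist tip 763 [582.3  50.5] [36.  36.3] 55.8
wrist roll 3470 [385.9 -59. ] [104.2 101.7] 3.1
wrist tape 2197 [392.7  85.7] [66.1 61.6] 70.7
scene tin 328 [ 578.1 -105.3] [57.1 54.3] 36.7
scene cap 76 [577.4 -28.8] [22.7 20.3] 58.2
scene flask 305 [578.1 -27.7] [45.5 45.6] 11.7
scene glue 240 [580.7  53.6] [39.  46.1] 39.2
scene tip 47 [578.1  52.1] [10.2 15.7] 59.6
scene roll 602 [379.9 -59.1] [103.6 101.8] 44.9
scene tape 448 [385.8  85.2] [69.  62.1] 71.6
scene plane 560 [ 533.2 -341.2] [154.4  49.8] 9.5
```

View pics/f_scene.png

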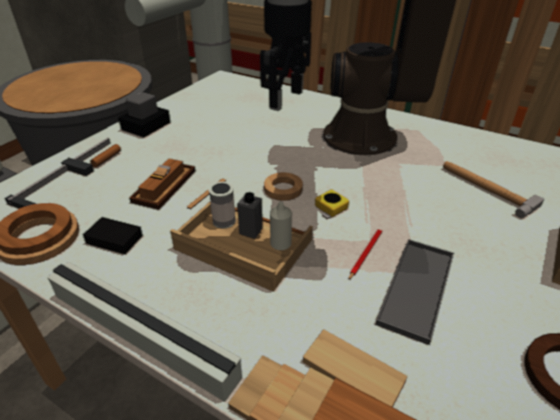

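```bash
python3 -c "
from cell import *
print(close_job())"
```

```text
the job is handed in; nothing more can be done
None
```

The job is done and handed in at about 43 s of the 144 s allowed. The plane lies sole down inside the rim of the cork-lined rest. The glue, flask and tin stand upright in the caddy, each within about 2 mm of where it began by before-and-after scene-camera measurements. The roll and tape measure were not pushed aside.

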